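# Spring check of a two-axis mirror mount

## Robot

A 6-joint arm with a two-finger parallel gripper is mounted at the origin on a cart in front of the work surface, level with it; the furniture and walls round the work are solid. World frame = base frame: x ahead of the robot, y to its left, z up, the work surface at z = 0. Lengths are in m, angles in rad, forces in N, time in s.
With the tool pointing down it reaches from about 0.225 to 0.725 m from the base axis. Payload 3.1 kg.
Tool frame: the origin (TCP) lies at the very end of the fingers, on their centre line; the grasp point (between the pads) lies 19 mm behind it (manip.grip_point_offset is the distance from the TCP to the grasp point, in m); z points along the fingers, y is the line along which they close (so a half turn about z gives the same grasp; the last joint's range is limited). The gripper opens to 85 mm and grips with 20 to 120 N. Pads are 22 mm wide; open, the fingers measure 114 mm over their backs; the gripper's body (76 mm by 85 mm) begins 54 mm behind the grasp point. The pads swing forward as they close: fully open they stand 13 mm farther back than shut.
Start: joints at [1.018, 0.048, 0.099, 1.622, 0, 1.443], TCP at [0.216, 0.478, 0.231] pointing down, gripper open.
Joint ranges: [-2.91, 2.91], [-0.99, 1.94], [-1.21, 1.42], [-2.12, 2.29], [-1.49, 1.47], [-3.14, 3.14]. Speed limits (rad/s): [2.79, 2.79, 3.14, 3.14, 3.14, 3.14].

## Interface

Orientations are given as a unit quaternion [w, x, y, z].
In Python, from station import manip, viewer, close_job gives the robot as it stands.
- The arm moves only by the tool move_arm, never from a script. Its argument "deltas" is a list of rows, each a list of 3 entries, a list of its own where there are three numbers: the shift along the tool's x, y, z in m, then the turn, a rotation vector about the tool's x, y, z in degrees, then the closure, from -1 (fully open) to 1 (shut). In form: [[[x, y, z], [rx, ry, rz], grip], ...]. A call has 1 to 20 rows; each row shifts and turns the commanded pose from where the row before left it, along the tool's axes as they then stand; what a row does not reach is not made up. A row lasts 1/10 s, in which the tool goes at most 50 mm and 8.59 degrees, less where a joint would pass 70% of its speed; a pose out of reach is approached as far as the arm can. A call with a gripper value outside its range is refused whole. The fingers move at their own pace and stop on an object; the grip force is fixed at half the most. Time passes only in rows, so rows that do not move let the fingers close. It gives the time, the measured TCP pose, the force, the opening and the grip force at its end, in the units of the state.
- manip.state(): the state, without advancing time (a new reading comes with each control period).
- viewer.camera(name): name is "side" or "top" or "wrist"; returns a dict with "color" (384x512x3 uint8, red, green, blue), "z_map" (384x512 float32, m along the optical axis (not along the pixel's ray), 0 where there is no reading), "fx", "fy", "cx", "cy" (pixels), "xyz" and "rotation" of the camera in the world. Camera axes: x right, y down, z forward; pixel columns grow to the right and rows downward; lengths in m; the calibration is good to about 2 mm. A picture is of the moment at which its call begins.
- close_job(): hands the job in; it is judged then, once.
The state is a dict: "time": time; "joint_positions": joint angles; "joint_vel": joint speeds; "joint_torque": joint torques, N m; "tool_pos": TCP position; "tcp_rot": TCP orientation; "force": force on the tool from outside, world axes, zero at the start; "torque": the same for the moment, N m; "opening": finger opening in m; "grasp_force": force on a finger pad.
Only numpy, scipy, OpenCV 4.12 (cv2) and the standard library are available. Lean on these libraries where they do the work, as an engineer would, in place of code of your own. Each camera call takes 0.05 s, during which the arm holds its last target. There are 200 camera calls.

## Task

Check the two springs of the mirror mount on the breadboard: with a fingertip, push the sprung plate corner nearer you straight down until the needle of the dial beside it stands between the two small tabs on that dial's rim, hold it there for a second, and ease it slowly back up, without letting it snap, until the plate is home again; then do the same with the farther sprung corner and its dial. Never push so far that a needle runs on past its tabs, and never touch the mirror or the dials. Nothing is to be gripped, lifted or shoved about: the mount and the things around it stay where they are.

Things in the scene. Friction and masses are not known exactly. Their poses are not given: they have to be found in the camera images.
- breadboard: Loose bright metal board with a grid of holes, 250 x 250 x 19 mm with feet, 2.6 kg. Origin: centre of its underside. Dark mirror mount on it, three plates 8 mm thick stacked 19 mm apart on springs; the lower two 120 x 120 mm, centred at (+36, +36) mm. Pivot corner (+86, +86), corner A (-10, +84), corner B (+84, -10), dial A (-80, +86), dial B (+86, -80) mm. Yaw up to 0.4 rad either way.
- corner_a (a point): Where to push corner A, the sprung corner nearer the robot, at the mount's left: bare top of the middle plate, 14 mm and 12 mm in from its edges. 54 mm above the worktop at rest; sinks and tilts with its plate. Push within about 10 mm of it: a flush screw head lies 23 mm inward along the edge, the dial's rim begins 41 mm outward on that line; the top plate's side rises 38 mm inward.
- corner_b (a point): Where to push corner B, the sprung corner farther from the robot, at the mount's right rear: bare top of the top plate, 14 mm and 12 mm in from its edges. 81 mm above the worktop at rest; sinks and tilts with its plate. Push within about 10 mm of it: a flush screw head lies 25 mm inward along the edge, the dial's rim begins 41 mm outward on that line.
- tilt_a (a joint): Tilt of the middle plate, rad: 0 home, grows as corner A is pushed down, stop at 0.155. Its axis is level, through the pivot corner, square to the line from there to the pushing point, 96 mm from that point, which so sinks 96 mm x sin(tilt). Spring: about 3.5 N at the corner to start it, 7 N more per 10 mm (6 to 13 N at the settings). Let go suddenly, it snaps back hard.
- tilt_b (a joint): Tilt of the top plate, rad: 0 home, grows as corner B is pushed down, stop at 0.155. Its axis is level, through the pivot corner, square to the line from there to the pushing point, 96 mm from that point, which so sinks 96 mm x sin(tilt). Spring: about 3.5 N at the corner to start it, 7 N more per 10 mm (6 to 13 N at the settings). Let go suddenly, it snaps back hard.
- face_a (a point): Centre of the white face of dial A, in front of corner A on the robot's side, 83 mm up. The dial lies face-up, 58 mm across; rim and tabs reach 86 mm up. Its post stands 35 mm farther out on the line from the corner; its spindle rides on a lug of the middle plate. x, y axes are the breadboard's while the plates are home. Not to be touched.
- face_b (a point): Centre of the white face of dial B, to the right of corner B, 110 mm up. The dial lies face-up, 58 mm across; rim and tabs reach 113 mm up. Its post stands 35 mm farther out on the line from the corner; its spindle rides on a lug of the top plate. x, y axes are the breadboard's while the plates are home. Not to be touched.
- needle_a (a joint): Needle of dial A, rad: 0 with the plate home (needle points along the breadboard's +x), growing clockwise seen from above. Geared to the plate: needle = 18 x joint tilt_a; 1 mm of corner travel turns it about 0.19 rad.
- needle_b (a joint): Needle of dial B, rad: 0 with the plate home (needle points along the breadboard's +x), growing clockwise seen from above. Geared to the plate: needle = 18 x joint tilt_b; 1 mm of corner travel turns it about 0.19 rad.
- bezel_a (a joint): Setting of the rim of dial A, rad, on the needle's scale: the angle of the middle between its two small dark limit tabs, 0.81 to 2.25, different at each start. The tabs leave 0.306 rad (17.5 deg) free either side of this middle; the needle must stand in that gap.
- bezel_b (a joint): Setting of the rim of dial B, rad, on the needle's scale: the angle of the middle between its two small dark limit tabs, 0.81 to 2.25, different at each start. The tabs leave 0.306 rad (17.5 deg) free either side of this middle; the needle must stand in that gap.
- tip_a (a point): Tip of needle A, 22.5 mm from its axis.
- tip_b (a point): Tip of needle B, 22.5 mm from its axis.
- middle_a (a point): Point midway between the two limit tabs of dial A, 22.5 mm from the axis, at the needle's height; its x axis points outward and -y is the way the needle advances.
- middle_b (a point): Point midway between the two limit tabs of dial B, 22.5 mm from the axis, at the needle's height; its x axis points outward and -y is the way the needle advances.
- dial_a: Case of dial A with needle and rim, 58 mm across, 15 mm thick; origin on its axis at the underside of the case, 67 mm above the worktop. Not to be touched.
- dial_b: Case of dial B with needle and rim, 58 mm across, 15 mm thick; origin on its axis at the underside of the case, 94 mm above the worktop. Not to be touched.
- mirror: Round mirror in a black cell, 58 mm across, 6 mm high, on the top plate (68 x 120 mm, carried by the middle plate, on the side away from corner A). Origin: centre of its underside, at (+59, +46) mm on the breadboard. Not to be touched.
- hex_key: L-shaped steel hex key, 70 x 26 x 5 mm, lying loose on the free front part of the breadboard. Leave it alone.
- vial_1: Small screw-cap glass vial, 23 mm across, 44 mm high, standing loose on the breadboard's front left part. Origin under its centre. Leave it alone.
- bench_timer: White digital timer, 66 x 66 x 20 mm, loose on the worktop to the right of the breadboard. Leave it alone.
- lab_notebook: Green notebook, 210 x 152 x 16 mm, loose on the worktop to the left of the breadboard. Leave it alone.

How it is judged:
By the outcome, as a careful person would: the job done as asked, in the order asked, and still so for the second after the job is handed in, with the robot touching nothing.
It also fails if it takes over 48 s, if anything falls off the work surface, if the arm or the gripper's body presses on something with over 40 N, if the wrist force passes 120 N, or if a joint passes its speed limit or range.

## Working session

There is one attempt and no reset: what is moved stays moved. The work goes in short steps, Python scripts to look and compute and a tool call to move; the robot and the scene stay as the last step left them, time stands still between calls to the robot, and variables do not carry over. Pictures are saved under pics/ and viewed, at most 10 in all, crops included, and the job is handed in when it is done.

Besides the shell and the picture viewer there is one more tool, called after "Request:" by a JSON object that holds its "op" and its "data". move_arm: Moves the arm, as the interface text tells. Its arguments: {"type":"object","properties":{"deltas":{"type":"array","items":{"type":"array"}}},"required":["deltas"]}

```bash
mkdir -p pics; cat > h.py <<'E'
import numpy as np, cv2
from station import manip, viewer
def pts(c):
    v,u=np.mgrid[0:384,0:512]; z=c["z_map"]
    p=np.stack([(u-c["cx"])/c["fx"]*z,(v-c["cy"])/c["fy"]*z,z],-1)
    R=np.array(c["rotation"])
    if R.shape!=(3,3):
        from scipy.spatial.transform import Rotation as Ro
        R=Ro.from_quat(np.r_[R[1:],R[0]]).as_matrix()
    return p@R.T+np.array(c["xyz"])
def cam(n,save=None):
    c=viewer.camera(n)
    if save: np.savez(save,**c)
    return c
def show(img,name): cv2.imwrite("pics/"+name,cv2.cvtColor(img,cv2.COLOR_RGB2BGR))
E
python3 - <<'E'
from h import *
c=cam("top","top.npz"); s=cam("side","side.npz")
im=np.vstack([c["color"],]); show(cv2.resize(im,(800,600),interpolation=cv2.INTER_CUBIC),"top.png"); show(s["color"],"side.png")
print(c["fx"],c["xyz"],c["rotation"],s["xyz"],s["rotation"]); print(manip.state())
P=pts(c); z=P[...,2]
# 
for lo,hi in((.015,.022),(.050,.057),(.078,.0825),(.0825,.087),(.108,.116)):
    m=(z>lo)&(z<hi)&(P[...,0]>.2)&(c["z_map"]>0); n,l,st,ce=cv2.connectedComponentsWithStats(m.astype(np.uint8))
    for i in range(1,n):
        if st[i,4]>60: q=P[l==i]; print(lo,st[i],q.mean(0).round(4),q.min(0).round(3),q.max(0).round(3))
E
```

```text
421.3842527944227 [0.39974308 0.07303755 1.69745616] [ 0.03610012 -0.70415583  0.70741123 -0.04930221] [ 0.42291584 -0.96718535  0.60620627] [-0.52348536  0.84877111 -0.06167144  0.04180099]
{'time': 0.1, 'joint_positions': array([ 1.01819327e+00,  4.86643376e-02,  9.77408102e-02,  1.62199008e+00,
       -2.15796461e-05,  1.44302474e+00]), 'joint_vel': array([-0.00033752, -0.00169886,  0.00409267,  0.00038694, -0.00129543,
        0.00143288]), 'joint_torque': array([ 3.02877168e-03, -3.39852440e+01,  3.20934892e+01,  1.58269523e-02,
       -1.04127971e-04,  1.49884169e-06]), 'tool_pos': array([0.21609957, 0.47785584, 0.23023376]), 'tcp_rot': array([-3.43057543e-04,  2.10821820e-01,  9.77523933e-01, -1.00156983e-03]), 'force': array([ 0.02467823, -0.37121499, -0.33751365]), 'torque': array([0.01755298, 0.02642989, 0.05061941]), 'grasp_force': 0.0, 'opening': 0.08538609142981646}
0.015 [235 165  12  15  61] [0.6974 0.0769 0.0186] [0.662 0.052 0.015] [0.718 0.096 0.022]
0.015 [226 177  13  33 139] [0.6036 0.1047 0.0184] [0.54  0.084 0.015] [0.67  0.132 0.022]
0.015 [ 234  184   60   56 1119] [ 0.5205 -0.0361  0.0184] [ 0.42  -0.137  0.015] [0.641 0.101 0.022]
0.015 [329 219  20  21 128] [ 0.4603 -0.3165  0.0182] [ 0.419 -0.355  0.015] [ 0.498 -0.278  0.022]
0.05 [308 118  65  34 858] [ 0.8337 -0.3237  0.0537] [ 0.768 -0.455  0.05 ] [ 0.903 -0.197  0.057]
0.05 [235 188  33  20 275] [0.5807 0.0341 0.0534] [ 0.544 -0.03   0.05 ] [0.62  0.096 0.057]
0.078 [227 208  15  14  77] [0.5135 0.1014 0.0803] [0.489 0.073 0.078] [0.539 0.126 0.082]
0.108 [279 175  15  15 109] [ 0.6349 -0.0975  0.1111] [ 0.608 -0.126  0.108] [ 0.662 -0.072  0.116]
```

View pics/top.png

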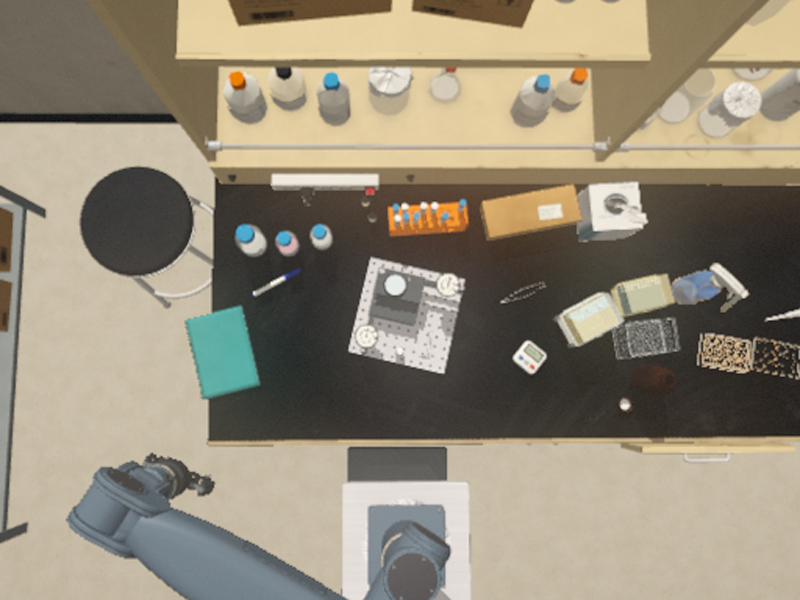

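View pics/side.png

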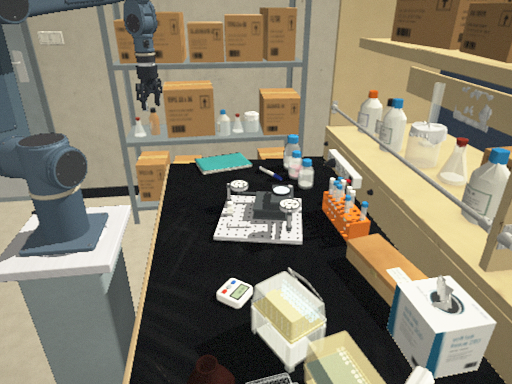

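The dials sit at about (0.514, 0.101) and (0.635, -0.098), so the board yaw is about -13.6°. That puts corner A near (0.581, 0.084) and corner B near (0.650, -0.030). In the top view the dials are at pixels (366, 336) and (448, 285), and the way to the mount is clear.

Request:
{"op": "move_arm", "data": {"deltas": [[[-0.04,-0.0175,0],[0,0,0],1],[[-0.04,-0.0175,0],[0,0,0],1],[[-0.04,-0.0175,0],[0,0,0],1],[[-0.04,-0.0175,0],[0,0,0],1],[[-0.04,-0.0175,0],[0,0,0],1],[[-0.04,-0.0175,0],[0,0,0],1],[[-0.04,-0.0175,0],[0,0,0],1],[[-0.04,-0.0175,0],[0,0,0],1],[[-0.04,-0.0175,0],[0,0,0],1],[[-0.04,-0.0175,0],[0,0,0],1],[[-0.04,-0.0175,0],[0,0,0],1],[[-0.04,-0.0175,0],[0,0,0],1],[[0,0,0],[0,0,-5.4],1],[[0,0,0],[0,0,-5.3],1],[[0,0,0],[0,0,0],1],[[0,0,0],[0,0,0],1]]}}

```text
time: 1.7
tool_pos: [0.5669, 0.0892, 0.2308]
tcp_rot: [-0.001, 0.12, 0.993, -0.0]
force: [-0.4, 0.6, -0.1]
opening: 0.0002
grasp_force: 0.0
```

```bash
python3 - <<'E'
from h import *
c=cam("wrist","w1.npz"); show(cv2.resize(c["color"],(800,600),interpolation=cv2.INTER_CUBIC),"w1.png")
s=manip.state(); print(s["tool_pos"],s["tcp_rot"],s["opening"],s["force"],c["xyz"],c["rotation"],c["fx"])
P=pts(c); z=P[...,2]
for lo,hi in((.048,.060),(.075,.084),(.080,.090),(.106,.118)):
    m=(z>lo)&(z<hi)&(P[...,0]>.2)&(c["z_map"]>0); n,l,st,ce=cv2.connectedComponentsWithStats(m.astype(np.uint8))
    for i in range(1,n):
        if st[i,4]>200: q=P[l==i]; print(lo,st[i],q.mean(0).round(4),q.min(0).round(3),q.max(0).round(3))
E
```

```text
[0.56687936 0.08938921 0.23099739] [-3.08434081e-04  1.19352107e-01  9.92851941e-01 -5.07830646e-05] -0.00012461141058786119 [-0.42037644 -0.74359076  0.22645528] [0.49226662 0.1074906  0.37283724] [0.12098129 0.77698956 0.61048634 0.09464233] 301.02547306249244
0.048 [ 151  148  109   72 5811] [0.5856 0.0299 0.0533] [ 0.544 -0.038  0.049] [0.632 0.093 0.056]
0.048 [502 243  10  35 215] [0.7546 0.3573 0.0533] [0.736 0.354 0.048] [0.781 0.365 0.06 ]
0.048 [ 76 249  76  13 687] [ 0.6372 -0.097   0.0524] [ 0.621 -0.147  0.048] [ 0.654 -0.059  0.059]
0.048 [433 248  46  38 387] [0.7373 0.2866 0.0543] [0.726 0.271 0.048] [0.766 0.32  0.06 ]
0.048 [366 274  43  21 278] [0.7493 0.2076 0.0543] [0.744 0.186 0.048] [0.763 0.238 0.06 ]
0.075 [ 218   72   63   77 3146] [0.5124 0.0971 0.082 ] [0.475 0.066 0.076] [0.545 0.126 0.084]
0.075 [ 114  219  146   58 3325] [ 0.6305 -0.0133  0.08  ] [ 0.595 -0.091  0.075] [0.675 0.08  0.084]
0.075 [452 265  37  31 389] [0.7455 0.2924 0.0781] [0.734 0.278 0.075] [0.771 0.318 0.084]
0.075 [382 292  33  15 230] [0.7576 0.2143 0.0779] [0.751 0.197 0.075] [0.774 0.233 0.084]
0.08 [ 218   85   63   64 3182] [0.5144 0.0961 0.0823] [0.485 0.066 0.08 ] [0.545 0.126 0.086]
0.08 [ 148  221  111   56 3649] [0.6333 0.0038 0.0834] [ 0.596 -0.05   0.08 ] [0.675 0.079 0.089]
0.08 [459 271  30  27 202] [0.7442 0.2917 0.0852] [0.737 0.282 0.08 ] [0.763 0.312 0.09 ]
0.106 [  52  259   67   51 2383] [ 0.6369 -0.1041  0.1094] [ 0.608 -0.142  0.106] [ 0.668 -0.074  0.114]
```

View pics/w1.png

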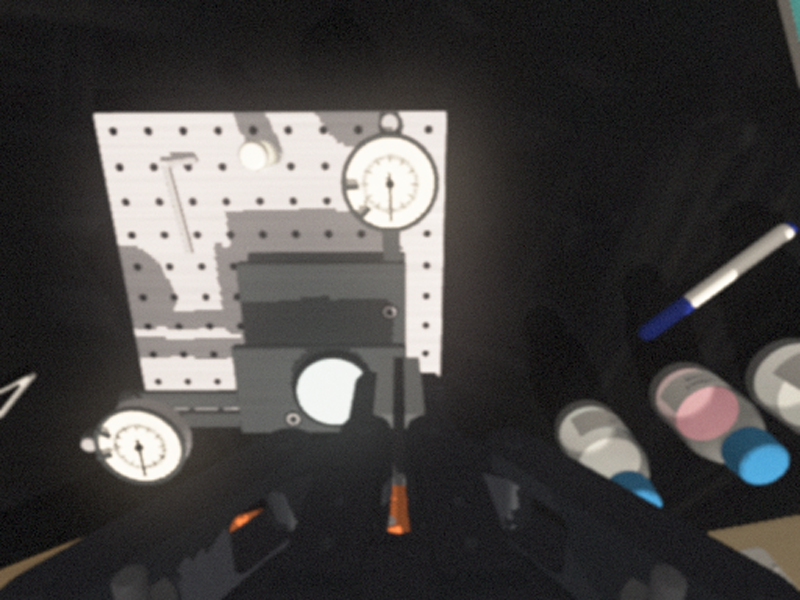

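The wrist view shows dial A at (390, 183), with its needle at 6 o'clock and tabs near (350, 183) and (365, 213). Dial B is at (137, 446). Next I rectify both dials to read the settings.

```bash
cat >> h.py <<'E'
from scipy.spatial.transform import Rotation as Ro
def proj(c,X):
    R=np.array(c["rotation"]); R=R if R.shape==(3,3) else Ro.from_quat(np.r_[R[1:],R[0]]).as_matrix()
    p=(np.atleast_2d(X)-c["xyz"])@R; return p[:,:2]/p[:,2:]*c["fx"]+[c["cx"],c["cy"]]
YAW=-0.2335
def rect(c,ctr,N=300,half=.036):
    # up = board -x, right = board +y ; so needle zero points down, clockwise = image clockwise
    g=np.linspace(-half,half,N); rr,uu=np.meshgrid(g,g)
    bx=uu; by=rr   # row grows with +bx; col grows with +by
    X=np.stack([ctr[0]+np.cos(YAW)*bx-np.sin(YAW)*by, ctr[1]+np.sin(YAW)*bx+np.cos(YAW)*by, np.full_like(bx,ctr[2])],-1)
    q=proj(c,X.reshape(-1,3)).reshape(N,N,2).astype(np.float32)
    return cv2.remap(c["color"],q[...,0],q[...,1],cv2.INTER_CUBIC)
E
python3 - <<'E'
from h import *
c=dict(np.load("w1.npz"))
a=rect(c,[.5148,.0965,.084]); b=rect(c,[.638,-.1035,.111])
show(cv2.resize(np.hstack([a,b]),(800,400),interpolation=cv2.INTER_CUBIC),"d1.png")
print("tcp px(x800/512)",proj(c,manip.state()["tool_pos"])*800/512)
E
```

```text
tcp px(x800/512) [[398.69587661 379.31586774]]
```

View pics/d1.png

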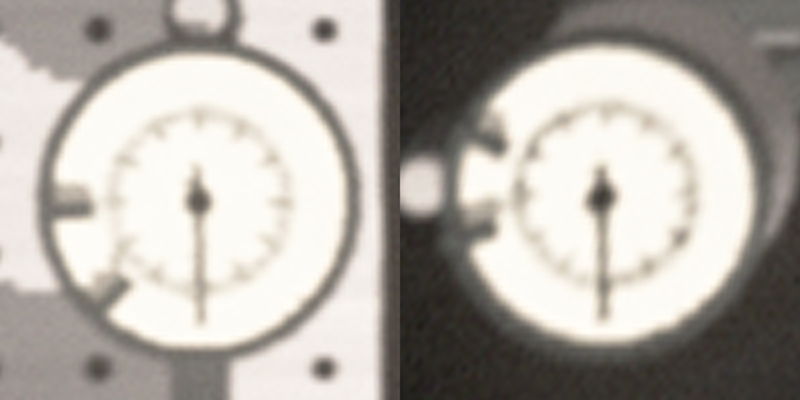

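The rectified dials give these settings:
- **Dial A:** tabs at (72, 200) and (111, 290) about centre (198, 201), so the middle is ≈67° (1.17 rad), which is 6.2 mm of travel.
- **Dial B:** tabs at (488, 135) and (481, 225) about centre (600, 199), so the middle is ≈99° (1.72 rad), which is 9.2 mm of travel.

I now go down to just above corner A.

Request:
{"op": "move_arm", "data": {"deltas": [[[-0.011,-0.0055,0.01],[0,0,0],1],[[0,0,0.03],[0,0,0],1],[[0,0,0.03],[0,0,0],1],[[0,0,0.03],[0,0,0],1],[[0,0,0.025],[0,0,0],1],[[0,0,0.02],[0,0,0],1],[[0,0,0.015],[0,0,0],1],[[0,0,0.008],[0,0,0],1],[[0,0,0],[0,0,0],1],[[0,0,0],[0,0,0],1]]}}

```text
time: 2.75
tool_pos: [0.5773, 0.0812, 0.0641]
tcp_rot: [0.001, 0.119, 0.993, 0.0]
force: [0.2, -0.1, -0.3]
opening: -0.0002
grasp_force: 0.0
```

```bash
python3 - <<'E'
from h import *
c=cam("wrist","w2.npz"); show(cv2.resize(c["color"],(800,600),interpolation=cv2.INTER_CUBIC),"w2.png")
s=manip.state(); print(s["tool_pos"],s["force"],c["xyz"])
E
```

```text
[0.57767317 0.08120435 0.06470452] [-0.40914297  0.66563006 -0.16142255] [0.50225813 0.09934832 0.20598986]
```

View pics/w2.png

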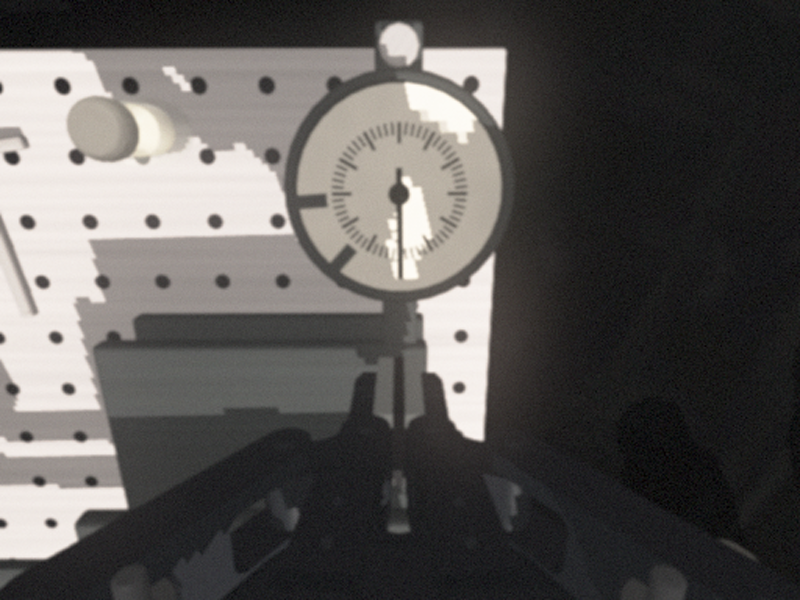

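The tip stands over the corner at (398, 357), inside the plate edges, and dial A is fully visible at (399, 193). I push down gently for about the first half.

Request:
{"op": "move_arm", "data": {"deltas": [[[0,0,0.005],[0,0,0],1],[[0,0,0.003],[0,0,0],1],[[0,0,0.001],[0,0,0],1],[[0,0,0.001],[0,0,0],1],[[0,0,0.001],[0,0,0],1],[[0,0,0.001],[0,0,0],1],[[0,0,0.001],[0,0,0],1],[[0,0,0.001],[0,0,0],1],[[0,0,0],[0,0,0],1],[[0,0,0],[0,0,0],1]]}}

```text
time: 3.8
tool_pos: [0.5763, 0.0813, 0.0501]
tcp_rot: [-0.0, 0.119, 0.993, 0.0]
force: [-3.2, 0.3, 6.3]
opening: 0.0002
grasp_force: 3.2
```

```bash
cat >> h.py <<'E'
def ang(c,ctr):
    im=rect(c,ctr,400); g=cv2.cvtColor(im,cv2.COLOR_RGB2GRAY).astype(float)
    s=400/.072; th=np.deg2rad(np.arange(-40,180,.5)); out={}
    for nm,r0,r1 in(("needle",.006,.010),("needle_out",.016,.021),("tabs",.021,.0255)):
        r=np.linspace(r0,r1,15)[:,None]
        # angle from board +x (image down), clockwise in image
        u=199.5-s*r*np.sin(th); v=199.5+s*r*np.cos(th)
        pr=cv2.remap(g.astype(np.float32),u.astype(np.float32),v.astype(np.float32),1).mean(0)
        out[nm]=pr
        d=np.median(pr)-pr; k=d>0.5*d.max()
        n,l,st,ce=cv2.connectedComponentsWithStats(k.astype(np.uint8)[None])
        print(nm,[(float(np.rad2deg(th[st[i,0]])),float(np.rad2deg(th[st[i,0]+st[i,2]-1]))) for i in range(1,n)])
    return im
E
python3 - <<'E'
from h import *
c0=dict(np.load("w2.npz"))
def go(c):
    # refine centre: hub
    return ang(c,[.5148,.0965,.0845])
a=go(c0)
c=cam("wrist","w3.npz"); b=go(c); s=manip.state(); print(s["tool_pos"],s["force"])
show(np.hstack([a,b]),"d2.png")
E
```

```text
needle [(-3.0000000000000004, 3.0000000000000004)]
needle_out [(-1.5000000000000002, 0.5), (39.0, 44.0), (81.0, 89.0)]
tabs [(37.5, 45.5), (81.0, 88.5)]
needle [(36.0, 46.5)]
needle_out [(38.0, 45.0), (83.5, 84.5), (88.5, 88.5)]
tabs [(38.0, 45.5), (81.0, 89.0)]
[0.57631529 0.08128354 0.05011879] [-4.23575286  0.10530767  5.657873  ]
```

View pics/d2.png

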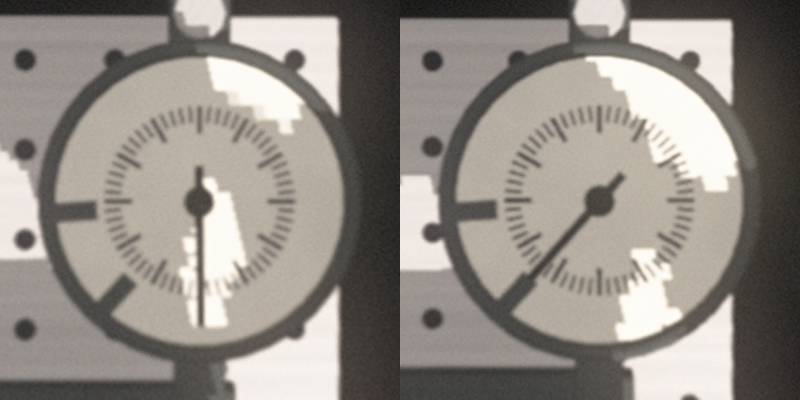

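Needle A is at ≈42° and the tab gap runs from 45.5° to 81°, so 63° is the target, about 2 mm further.

Request:
{"op": "move_arm", "data": {"deltas": [[[0,0,0.0005],[0,0,0],1],[[0,0,0.0005],[0,0,0],1],[[0,0,0.0005],[0,0,0],1],[[0,0,0.0005],[0,0,0],1],[[0,0,0],[0,0,0],1],[[0,0,0],[0,0,0],1]]}}

```text
time: 4.45
tool_pos: [0.5763, 0.0813, 0.0484]
tcp_rot: [-0.0, 0.119, 0.993, 0.0]
force: [-5.1, 0.2, 6.3]
opening: 0.0001
grasp_force: 3.8
```

```bash
python3 - <<'E'
from h import *
c=cam("wrist","w4.npz"); ang(c,[.5148,.0965,.0845]); s=manip.state(); print(s["tool_pos"],s["force"])
E
```

```text
needle [(54.0, 64.5)]
needle_out [(57.5, 61.50000000000001), (84.0, 84.0)]
tabs [(38.0, 45.5), (81.0, 89.0)]
[0.57627457 0.08130276 0.04840141] [-4.17644589 -0.13940669  7.30768239]
```

Request:
{"op": "move_arm", "data": {"deltas": [[[0,0,0.0003],[0,0,0],1],[[0,0,0],[0,0,0],1],[[0,0,0],[0,0,0],1],[[0,0,0],[0,0,0],1],[[0,0,0],[0,0,0],1],[[0,0,0],[0,0,0],1],[[0,0,0],[0,0,0],1],[[0,0,0],[0,0,0],1],[[0,0,0],[0,0,0],1],[[0,0,0],[0,0,0],1],[[0,0,0],[0,0,0],1],[[0,0,0],[0,0,0],1],[[0,0,0],[0,0,0],1],[[0,0,0],[0,0,0],1]]}}

```text
time: 5.9
tool_pos: [0.5763, 0.0813, 0.0482]
tcp_rot: [-0.0, 0.119, 0.993, 0.0]
force: [-4.6, -0.2, 7.3]
opening: 0.0001
grasp_force: 3.9
```

```bash
python3 - <<'E'
from h import *
c=cam("wrist","w5.npz"); ang(c,[.5148,.0965,.0845]); s=manip.state(); print(s["tool_pos"],s["force"])
E
```

```text
needle [(56.5, 66.5)]
needle_out [(59.99999999999999, 64.5)]
tabs [(38.0, 45.5), (81.0, 89.0)]
[0.57627788 0.08130449 0.04812608] [-4.63326676e+00  4.08123498e-03  7.40535429e+00]
```

Needle A held at ≈62°, mid-gap, for over a second. Now I ease it up slowly, 0.5 mm per row.

Request:
{"op": "move_arm", "data": {"deltas": [[[0,0,-0.0003],[0,0,0],1],[[0,0,-0.0005],[0,0,0],1],[[0,0,-0.0005],[0,0,0],1],[[0,0,-0.0005],[0,0,0],1],[[0,0,-0.0005],[0,0,0],1],[[0,0,-0.0005],[0,0,0],1],[[0,0,-0.0005],[0,0,0],1],[[0,0,-0.0005],[0,0,0],1],[[0,0,-0.0005],[0,0,0],1],[[0,0,-0.0005],[0,0,0],1],[[0,0,-0.0005],[0,0,0],1],[[0,0,-0.0005],[0,0,0],1],[[0,0,-0.0005],[0,0,0],1],[[0,0,-0.0005],[0,0,0],1],[[0,0,-0.0005],[0,0,0],1],[[0,0,-0.0005],[0,0,0],1],[[0,0,-0.0005],[0,0,0],1],[[0,0,-0.0005],[0,0,0],1],[[0,0,0],[0,0,0],1]]}}

```text
time: 7.85
tool_pos: [0.5766, 0.0812, 0.0556]
tcp_rot: [-0.0, 0.119, 0.993, -0.0]
force: [0.2, 0.3, 0.2]
opening: -0.0
grasp_force: 0.0
```

```bash
python3 - <<'E'
from h import *
c=cam("wrist","w6.npz"); ang(c,[.5148,.0965,.0845]); s=manip.state(); print(s["tool_pos"],s["force"])
E
```

```text
needle [(-4.5, 5.0)]
needle_out [(-1.0, 1.5000000000000002), (40.5, 43.5), (82.5, 85.5), (87.5, 89.0)]
tabs [(38.0, 45.5), (81.0, 89.0)]
[0.57664655 0.08121221 0.05562665] [ 0.12783147 -0.76952176 -0.07352198]
```

Needle A is back at 0 with no force. Next I lift, cross to above corner B and turn so the camera faces dial B.

Request:
{"op": "move_arm", "data": {"deltas": [[[0,0,-0.035],[0,0,0],1],[[0,0,-0.05],[0,0,0],1],[[0,0,-0.05],[0,0,0],1],[[-0.025,-0.0245,0],[0,0,0],1],[[-0.025,-0.0245,0],[0,0,0],1],[[-0.025,-0.0245,0],[0,0,0],1],[[-0.024,-0.024,0],[0,0,0],1],[[0,0,0],[0,0,-8],1],[[0,0,0],[0,0,-8],1],[[0,0,0],[0,0,-8],1],[[0,0,0],[0,0,-8],1],[[0,0,0],[0,0,-8],1],[[0,0,0],[0,0,-8],1],[[0,0,0],[0,0,-8],1],[[0,0,0],[0,0,-8],1],[[0,0,0],[0,0,-8],1],[[0,0,0],[0,0,-8],1],[[0,0,0],[0,0,-8],1],[[0,0,0],[0,0,-2],1],[[0,0,0],[0,0,0],1]]}}

```text
time: 9.9
tool_pos: [0.6498, -0.0369, 0.1906]
tcp_rot: [-0.0, -0.618, 0.786, 0.0]
force: [-0.0, -0.1, 0.2]
opening: 0.0
grasp_force: 0.0
```

```bash
python3 - <<'E'
from h import *
c=cam("wrist","w7.npz"); show(cv2.resize(c["color"],(800,600),interpolation=cv2.INTER_CUBIC),"w7.png")
s=manip.state(); print(s["tool_pos"],s["tcp_rot"],s["joint_positions"])
P=pts(c); z=P[...,2]
for lo,hi in((.076,.084),(.106,.118)):
    m=(z>lo)&(z<hi)&(c["z_map"]>0); n,l,st,ce=cv2.connectedComponentsWithStats(m.astype(np.uint8))
    for i in range(1,n):
        if st[i,4]>200: q=P[l==i]; print(lo,st[i],q.mean(0).round(4),q.min(0).round(3),q.max(0).round(3))
sy,cy=np.sin(YAW),np.cos(YAW)
print(proj(c,np.array([[.651,-.0325,.081],[.650,-.037,.081],[.651+.0*cy,-.0325,.081]]))*800/512)
E
```

```text
[ 0.64980096 -0.03686329  0.1906424 ] [-3.32531712e-05 -6.17790559e-01  7.86342687e-01  4.65705219e-05] [-1.59647541e-01  3.80637283e-01  4.05328545e-01  1.59560114e+00
  1.42838585e-05 -1.49150719e+00]
0.076 [ 240  145   78  137 4724] [ 0.6341 -0.0174  0.0802] [ 0.596 -0.07   0.076] [0.675 0.074 0.084]
0.076 [ 390  250   73   56 2696] [0.5146 0.0947 0.0818] [0.474 0.066 0.076] [0.545 0.125 0.084]
0.076 [  0 286  64  55 598] [0.9148 0.051  0.0799] [0.889 0.009 0.076] [0.927 0.083 0.084]
0.106 [ 209   44   83  102 5770] [ 0.6379 -0.1058  0.1092] [ 0.609 -0.142  0.106] [ 0.668 -0.074  0.114]
0.106 [ 14 155  34  24 397] [ 0.8048 -0.0996  0.114 ] [ 0.799 -0.107  0.106] [ 0.817 -0.09   0.118]
0.106 [  3 194  32  25 397] [ 0.8291 -0.073   0.114 ] [ 0.824 -0.081  0.106] [ 0.84  -0.064  0.118]
0.106 [ 18 223  31  25 410] [ 0.8299 -0.0471  0.1143] [ 0.824 -0.055  0.106] [ 0.842 -0.037  0.118]
0.106 [ 56 237  30  24 358] [ 0.8061 -0.0291  0.1144] [ 0.8   -0.036  0.106] [ 0.818 -0.021  0.118]
0.106 [ 46 262  53  33 687] [ 0.8165 -0.0022  0.1143] [ 0.798 -0.011  0.106] [0.84  0.009 0.118]
0.106 [ 87 281  27  25 346] [0.7993 0.0168 0.1143] [0.793 0.01  0.106] [0.811 0.027 0.118]
0.106 [ 59 291  27  25 339] [0.8265 0.0207 0.1139] [0.82  0.014 0.106] [0.838 0.03  0.118]
[[399.57658319 293.71535162]
 [399.4303605  285.89123417]
 [399.57658319 293.71535162]]
```

View pics/w7.png

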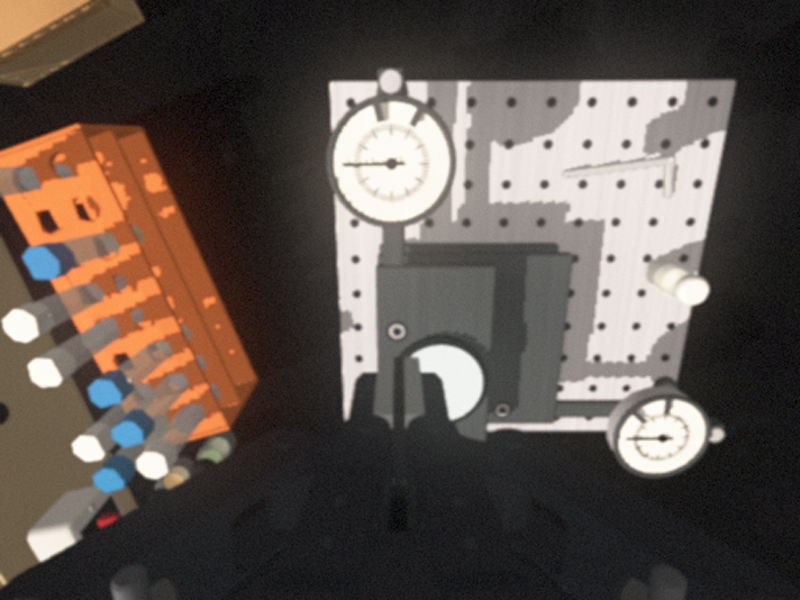

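Corner B projects to (400, 294), between the plate's front edge (y≈265) and the screw (397, 331), and it is clear of the mirror. I descend to about 8 mm above it.

Request:
{"op": "move_arm", "data": {"deltas": [[[0,0,0.025],[0,0,0],1],[[0,0,0.025],[0,0,0],1],[[0,0,0.02],[0,0,0],1],[[0,0,0.015],[0,0,0],1],[[0,0,0.01],[0,0,0],1],[[0,0,0.005],[0,0,0],1],[[0,0,0.001],[0,0,0],1],[[0,0,0],[0,0,0],1],[[0,0,0],[0,0,0],1]]}}

```text
time: 10.85
tool_pos: [0.6506, -0.037, 0.0912]
tcp_rot: [0.001, -0.618, 0.786, -0.001]
force: [0.1, 0.1, 1.0]
opening: 0.0002
grasp_force: 0.0
```

```bash
python3 - <<'E'
from h import *
c=cam("wrist","w8.npz"); im=ang(c,[.6385,-.1035,.1115])
show(np.hstack([cv2.resize(c["color"],(400,300)),cv2.resize(im,(300,300))]),"w8.png")
s=manip.state(); print(s["tool_pos"],s["force"])
E
```

```text
needle [(-2.0, 7.499999999999999)]
needle_out [(-1.5000000000000002, 2.5)]
tabs [(73.5, 88.0), (116.5, 124.49999999999999)]
[ 0.65059157 -0.03697284  0.09111231] [0.52949413 0.09332497 0.07552053]
```

View pics/w8.png

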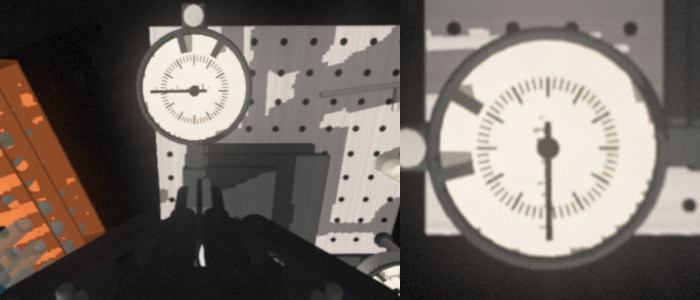

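Dial B reads zero at home, and its gap is ≈81.5–116.5° with the middle at ≈99°. I push first to about 60°.

Request:
{"op": "move_arm", "data": {"deltas": [[[0,0,0.005],[0,0,0],1],[[0,0,0.003],[0,0,0],1],[[0,0,0.001],[0,0,0],1],[[0,0,0.001],[0,0,0],1],[[0,0,0.001],[0,0,0],1],[[0,0,0.001],[0,0,0],1],[[0,0,0.001],[0,0,0],1],[[0,0,0.001],[0,0,0],1],[[0,0,0.001],[0,0,0],1],[[0,0,0.001],[0,0,0],1],[[0,0,0],[0,0,0],1],[[0,0,0],[0,0,0],1]]}}

```text
time: 12.1
tool_pos: [0.6498, -0.0372, 0.0753]
tcp_rot: [0.0, -0.618, 0.786, -0.001]
force: [-2.6, -1.0, 7.5]
opening: -0.0001
grasp_force: 3.8
```

```bash
python3 - <<'E'
from h import *
c=cam("wrist","w9.npz"); im=ang(c,[.6385,-.1035,.1115])
s=manip.state(); print(s["tool_pos"],s["force"])
E
```

```text
needle [(63.0, 72.5)]
needle_out [(63.50000000000001, 67.5), (119.99999999999999, 121.0)]
tabs [(73.5, 88.0), (116.5, 124.49999999999999)]
[ 0.64980054 -0.03719234  0.0752576 ] [-3.55206867e+00  2.49427051e-03  7.25380950e+00]
```

Request:
{"op": "move_arm", "data": {"deltas": [[[0,0,0.0005],[0,0,0],1],[[0,0,0.0005],[0,0,0],1],[[0,0,0.0005],[0,0,0],1],[[0,0,0.0005],[0,0,0],1],[[0,0,0.0005],[0,0,0],1],[[0,0,0.0004],[0,0,0],1],[[0,0,0],[0,0,0],1],[[0,0,0],[0,0,0],1]]}}

```text
time: 12.95
tool_pos: [0.6498, -0.0372, 0.0729]
tcp_rot: [0.0, -0.618, 0.786, -0.001]
force: [-5.4, -1.1, 8.6]
opening: -0.0004
grasp_force: 4.6
```

```bash
python3 - <<'E'
from h import *
c=cam("wrist","w10.npz"); im=ang(c,[.6385,-.1035,.1115])
s=manip.state(); print(s["tool_pos"],s["force"]); show(im,"d10.png")
E
```

```text
needle [(88.0, 97.0)]
needle_out [(88.5, 92.5), (119.99999999999999, 121.0)]
tabs [(73.5, 89.0), (116.5, 124.49999999999999)]
[ 0.64984719 -0.03722083  0.07291691] [-3.6878951  -0.78051895  8.69912954]
```

View pics/d10.png

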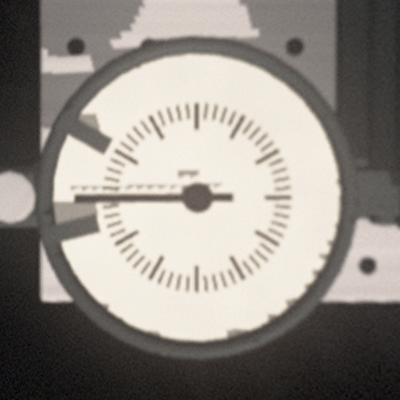

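The needle is at ≈90° and already in the gap (79–117°). The pale patches at (75, 211) and (92, 120) are only the tabs' shadows. I advance 0.8 mm to the middle and hold.

Request:
{"op": "move_arm", "data": {"deltas": [[[0,0,0.0004],[0,0,0],1],[[0,0,0.0004],[0,0,0],1],[[0,0,0],[0,0,0],1],[[0,0,0],[0,0,0],1],[[0,0,0],[0,0,0],1],[[0,0,0],[0,0,0],1],[[0,0,0],[0,0,0],1],[[0,0,0],[0,0,0],1],[[0,0,0],[0,0,0],1],[[0,0,0],[0,0,0],1],[[0,0,0],[0,0,0],1],[[0,0,0],[0,0,0],1],[[0,0,0],[0,0,0],1],[[0,0,0],[0,0,0],1],[[0,0,0],[0,0,0],1],[[0,0,0],[0,0,0],1]]}}

```text
time: 14.6
tool_pos: [0.6498, -0.0372, 0.0723]
tcp_rot: [0.0, -0.618, 0.786, -0.001]
force: [-4.8, -1.0, 9.8]
opening: 0.0
grasp_force: 4.9
```

```bash
python3 - <<'E'
from h import *
c=cam("wrist","w11.npz"); im=ang(c,[.6385,-.1035,.1115])
s=manip.state(); print(s["tool_pos"],s["force"])
E
```

```text
needle [(94.5, 103.5)]
needle_out [(96.00000000000001, 99.5), (119.99999999999999, 121.0)]
tabs [(73.5, 88.0), (116.5, 124.49999999999999)]
[ 0.64983453 -0.03721305  0.07224937] [-3.38945764 -0.24977263  9.85594148]
```

Needle B was held at ≈98°, mid-gap. Now I ease it up.

Request:
{"op": "move_arm", "data": {"deltas": [[[0,0,-0.0005],[0,0,0],1],[[0,0,-0.0005],[0,0,0],1],[[0,0,-0.0005],[0,0,0],1],[[0,0,-0.0005],[0,0,0],1],[[0,0,-0.0005],[0,0,0],1],[[0,0,-0.0005],[0,0,0],1],[[0,0,-0.0005],[0,0,0],1],[[0,0,-0.0005],[0,0,0],1],[[0,0,-0.0005],[0,0,0],1],[[0,0,-0.0005],[0,0,0],1],[[0,0,-0.0005],[0,0,0],1],[[0,0,-0.0005],[0,0,0],1],[[0,0,-0.0005],[0,0,0],1],[[0,0,-0.0005],[0,0,0],1],[[0,0,-0.0005],[0,0,0],1],[[0,0,-0.0005],[0,0,0],1],[[0,0,-0.0005],[0,0,0],1],[[0,0,-0.0005],[0,0,0],1],[[0,0,-0.0005],[0,0,0],1],[[0,0,-0.0005],[0,0,0],1]]}}

```text
time: 16.65
tool_pos: [0.6498, -0.0369, 0.0802]
tcp_rot: [-0.0, -0.618, 0.786, -0.0]
force: [-1.7, -0.3, 5.1]
opening: -0.0001
grasp_force: 2.1
```

Request:
{"op": "move_arm", "data": {"deltas": [[[0,0,-0.0005],[0,0,0],1],[[0,0,-0.0005],[0,0,0],1],[[0,0,-0.0005],[0,0,0],1],[[0,0,-0.001],[0,0,0],1],[[0,0,-0.005],[0,0,0],1],[[0,0,-0.02],[0,0,0],1],[[0,0,-0.03],[0,0,0],1],[[0,0,-0.04],[0,0,0],1],[[0,0,0],[0,0,0],1],[[0,0,0],[0,0,0],1]]}}

```text
time: 17.65
tool_pos: [0.6511, -0.037, 0.1797]
tcp_rot: [0.001, -0.618, 0.786, -0.001]
force: [-0.1, 0.4, -0.3]
opening: -0.0
grasp_force: 0.0
```

```bash
python3 - <<'E'
from h import *
c=cam("wrist","w12.npz"); ang(c,[.6385,-.1035,.1115]); ang(c,[.5148,.0965,.0845])
s=manip.state(); print(s["time"],s["tool_pos"],s["force"])
E
```

```text
needle [(-2.0, 7.499999999999999)]
needle_out [(-1.0, 3.0000000000000004)]
tabs [(75.0, 86.5), (117.5, 125.00000000000001)]
needle [(4.0, 20.5)]
needle_out [(1.5000000000000002, 9.5), (42.0, 44.5), (81.5, 89.0)]
tabs [(40.5, 49.0), (82.0, 90.5)]
17.7 [ 0.65002363 -0.03679695  0.17769287] [ 0.24620929  0.72949113 -0.48621811]
```

```bash
python3 -c "
from station import close_job
print(close_job())"
```

```text
the job is handed in; nothing more can be done
None
```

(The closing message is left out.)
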